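# Stand two knocked-over glaze test tiles back up

## Robot

A 6-joint arm with a two-finger parallel gripper is mounted at the origin on the work surface. World frame = base frame: x ahead of the robot, y to its left, z up, the work surface at z = 0. Lengths are in m, angles in rad, forces in N, time in s.
With the tool pointing down it reaches from about 0.35 to 0.85 m from the base axis. Payload 8.1 kg.
Tool frame: the origin (TCP) lies between the finger pads; the fingertips stand 8 mm ahead of it and the grasp point (between the pads) lies 11 mm behind it (nose_length is the distance from the TCP to the fingertips, in m); z points along the fingers, x is the direction in which the jaws open and shut, and the axes are right-handed (so a half turn about z gives the same grasp; the last joint's range is limited). The gripper opens to 85 mm and grips with 20 to 120 N. Pads are 22 mm wide; open, the fingers measure 114 mm over their backs; the gripper's body (76 mm by 85 mm) begins 54 mm behind the grasp point. The pads swing forward as they close: fully open they stand 13 mm farther back than shut.
Start: joints at [-1.41, 0.13, 1.488, -0, 1.523, -0.085], TCP at [0.146, -0.582, 0.239] pointing down, gripper open.
Joint ranges: [-2.96, 2.96], [-0.89, 2.26], [0.02, 2.5], [-1.34, 4.48], [0, 2.73], [-2.66, 2.66]. Speed limits (rad/s): [2.39, 2.39, 2.79, 3.14, 3.14, 3.14].

## Interface

Orientations are given as a unit quaternion [x, y, z, w].
In Python, from workcell import get_obs, get_image, camera_info, sign_off, nose_length gives the robot as it stands.
- The arm moves only by the tool drive_tool, never from a script. Its argument "deltas" is a list that holds one entry, the list of rows, each a list of 7 numbers: the turn, a rotation vector about the world's x, y, z scaled (see below), then the shift along the world's x, y, z scaled (see below), then the opening, from 0 (shut) to 1 (fully open). In form: [[[ax, ay, az, x, y, z, gripper], ...]]. A call has exactly 8 rows; each row shifts and turns the commanded pose from where the row before left it; what a row does not reach is not made up. The controller multiplies each number of a shift by 0.25 m and each number of a turn by 90 degrees. A row lasts 1/8 s, in which the tool goes at most 62.5 mm and 10.7 degrees, less where a joint would pass 70% of its speed; a pose out of reach is approached as far as the arm can. A call with a number of a shift or a turn outside -1 to 1 is refused whole. A call with a gripper value outside its range is refused whole. The fingers move at their own pace and stop on an object; "squeeze" is the grip in N (left out, the last holds). Time passes only in rows, so rows that do not move let the fingers close, or fill a call up. It gives the time, the measured TCP pose, the force and the opening at its end, in the units of the state.
- get_obs(): the state, without advancing time (a new reading comes with each control period).
- get_image(name): name is "side" or "top" or "wrist"; returns the picture (420x560x3 uint8, blue, green, red); there is no depth.
- camera_info(name): a dict with "fx", "fy", "cx", "cy" (pixels), "xyz" and "rotation" of the camera in the world; the wrist camera has in their place "T_tool_cam" (4x4, takes a point from camera to tool coordinates, whose origin is the TCP and whose axes are the tool frame's). Camera axes: x right, y down, z forward; pixel columns grow to the right and rows downward; lengths in m; the calibration is good to about 2 mm. The wrist camera is an equidistant fisheye: a pixel r from the principal point sees the ray r / f radians off the axis. A picture is of the moment at which its call begins: read the wrist's pose just before it. camera_info takes no time and is no camera call.
- sign_off(): hands the job in, once; it reports no verdict.
The state is a dict: "clock": time; "joint_pos": joint angles; "joint_velocities": joint speeds; "joint_efforts": joint torques, N m; "ee_pos": TCP position; "tcp_rot": TCP orientation; "force": force on the tool from outside, world axes, zero at the start; "ft_torque": the same for the moment, N m; "grip_width": opening from 0.0 (shut) to 1.0 (fully open).
Only numpy, scipy, OpenCV 4.12 (cv2) and the standard library are available. Lean on these libraries where they do the work, as an engineer would, in place of code of your own. Each camera call takes 0.05 s, during which the arm holds its last target. There are 200 camera calls.

## Task

Two of the four L-shaped glaze test tiles on the bench, the blue one and the ochre one, have been knocked onto their backs with their feet in the air. With a fingertip, push each one's bare foot over until the tile tips up and stands on its foot again where it was lying, gently, without lifting or gripping it or sliding it across the bench. Do not touch the unfired glaze on their faces, and leave the standing tiles and everything else as they are.

Things in the scene. Friction and masses are not known exactly. Their poses are not given: they have to be found in the camera images.
- tile_blue: Fallen L-shaped clay test tile, blue face up, 140 g. Face slab 80 long, 8 thick, foot 70 long, 10 thick (both from the heel, the L's outer corner), 60 wide. Origin: middle of the heel edge, on the bench. x: heel to tile top, level now, up when it stands. z: heel to toe, up now. Foot fills x 0-10, z 0-70, y +-30; face slab x 0-80, z 0-8.
- toe_tile_blue (a point): Middle of the toe's end, top of the upright foot of tile_blue, 70 above the bench now (x 5, z 70 of the tile). Pushed high up (50 to 65 above the bench) from the glazed side towards the tile's -x, with about 1 N, the tile pivots on its heel edge, which slides little; pushed lower it may slide. Past about 50 degrees it overbalances and drops onto its foot.
- glaze_tile_blue: The blue glaze layer on tile_blue, 1.5 thick, 58 wide, over the face from x 22 to 78 of the tile's frame (its own frame is the same as the tile's). The foot, the back and the lowest 22 mm of the face are bare clay.
- tile_ochre: Fallen L-shaped clay test tile, ochre yellow face up, 140 g. Face slab 80 long, 8 thick, foot 70 long, 10 thick (both from the heel, the L's outer corner), 60 wide. Origin: middle of the heel edge, on the bench. x: heel to tile top, level now, up when it stands. z: heel to toe, up now. Foot fills x 0-10, z 0-70, y +-30; face slab x 0-80, z 0-8.
- toe_tile_ochre (a point): Middle of the toe's end, top of the upright foot of tile_ochre, 70 above the bench now (x 5, z 70 of the tile). Pushed high up (50 to 65 above the bench) from the glazed side towards the tile's -x, with about 1 N, the tile pivots on its heel edge, which slides little; pushed lower it may slide. Past about 50 degrees it overbalances and drops onto its foot.
- glaze_tile_ochre: The ochre yellow glaze layer on tile_ochre, 1.5 thick, 58 wide, over the face from x 22 to 78 of the tile's frame (its own frame is the same as the tile's). The foot, the back and the lowest 22 mm of the face are bare clay.
- tile_green: Like the fallen tiles but standing properly, with green glaze: 80 tall, 60 wide, foot 70 long towards its own +x; origin at the middle of the heel edge on the bench, z up. Not to be disturbed.
- tile_white: Like the fallen tiles but standing properly, with white glaze: 80 tall, 60 wide, foot 70 long towards its own +x; origin at the middle of the heel edge on the bench, z up. Not to be disturbed.
- tin: Round aluminium tin with a screw-top lid, 77 in diameter, 59 tall; origin at the centre of its underside. Bystander.
- callipers: Yellow plastic potter's callipers lying flat, 165 long (along own y), 94 wide, 8 high; origin under the middle of the length. Bystander.
- modelling_tool: Dark rosewood modelling tool lying flat, 180 long (along own y), 17 wide, 10 high; origin under its middle. Bystander.
- vase: Pinkish bisque vase, 160 tall, 94 across the belly; origin at the centre of its underside. Bystander.
- glaze_jar: Glass jar of blue glaze with a black lid, 69 in diameter, 86 tall; origin at the centre of its underside. Bystander.
There are look-alikes about, which are no part of the job. What is shaped like the tile_blue but pink is not meant. What is shaped like the tile_ochre but red is not meant.

How it is judged:
By the outcome, as a careful person would: the job done as asked, in the order asked, and still so for the second after the job is handed in, with the robot touching nothing.
It also fails if it takes over 51 s, if anything falls off the work surface, if the arm or the gripper's body presses on something with over 40 N, if the wrist force passes 120 N, or if a joint passes its speed limit or range.

## Working session

There is one attempt and no reset: what is moved stays moved. The work goes in short steps, Python scripts to look and compute and a tool call to move; the robot and the scene stay as the last step left them, time stands still between calls to the robot, and variables do not carry over. Pictures are saved under pics/ and viewed, about 8 in all and at most 12, crops included, and the job is handed in when it is done.

Besides the shell and the picture viewer there is one more tool, called after "Request:" as name(argument=value, ...) on one line, values as JSON. drive_tool: Moves the arm, as the interface text tells. Shifts and turns lie within -1 to 1; 1 stands for 0.25 m of shift or 90 degrees of turn. Its arguments: {"type":"object","properties":{"deltas":{"type":"array","items":{"type":"array","items":{"type":"array","items":{"type":"number","minimum":-1,"maximum":1}}}},"squeeze":{"type":"number"}},"required":["deltas"]}

```bash
mkdir -p pics; ls; python3 - <<'E'
from workcell import *
import cv2
for n in("top","side"):
    cv2.imwrite(f"pics/{n}0.png",get_image(n)); c=camera_info(n); print(n,c)
o=get_obs(); print(o["clock"],o["ee_pos"],o["tcp_rot"],o["force"],nose_length if not callable(nose_length) else nose_length())
print(camera_info("wrist"))
E
```

```text
pics
top {'fx': 476.12594422541116, 'fy': 476.12594422541116, 'cx': 275.16683678123684, 'cy': 211.50421558534512, 'xyz': array([ 0.40592458, -0.01587192,  1.34751626]), 'rotation': array([-0.69586229,  0.71642355, -0.02832011,  0.04136344])}
side {'fx': 451.28665934260243, 'fy': 451.28665934260243, 'cx': 275.00338213909356, 'cy': 209.3147342510674, 'xyz': array([-0.1806945 ,  1.01599274,  0.87489895]), 'rotation': array([-0.26253264,  0.83945924, -0.45159199,  0.14983148])}
0.1 [ 0.14592527 -0.58149108  0.23836036] [ 7.88442518e-01 -6.15107886e-01 -6.16067203e-04 -5.52153758e-04] [-0.85242793  0.11995011  0.16507196] 0.008
{'fx': 325.19226210127806, 'fy': 325.19226210127806, 'cx': 281.0703461113103, 'cy': 207.6275306700774, 'T_tool_cam': array([[ 9.99999465e-01,  4.63044206e-04,  9.24754045e-04,
         2.11463896e-04],
       [-6.95258569e-04,  9.62956007e-01,  2.69657645e-01,
        -6.88598448e-02],
       [-7.65634052e-04, -2.69658144e-01,  9.62955814e-01,
        -1.33693037e-01],
       [ 0.00000000e+00,  0.00000000e+00,  0.00000000e+00,
         1.00000000e+00]])}
```

View pics/top0.png

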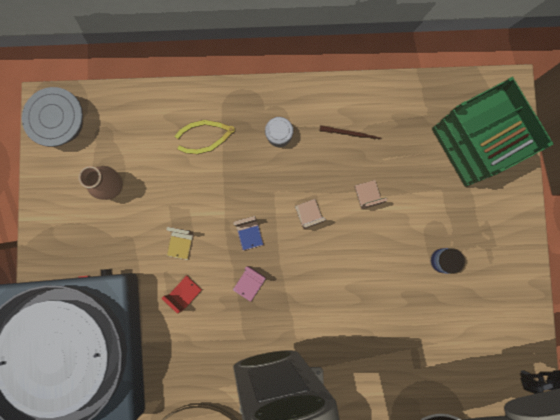

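View pics/side0.png

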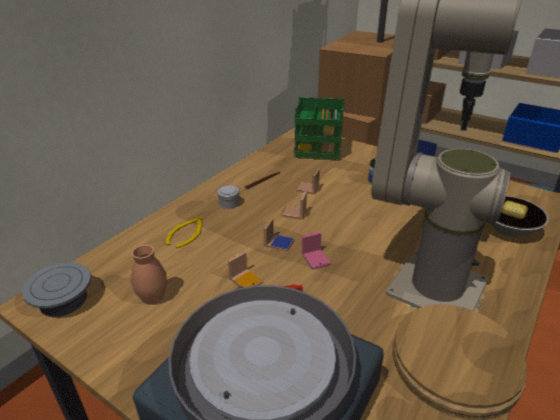

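Top view: the fallen blue tile is at about (250,237) with its foot up at (246,222), and the ochre one at (180,246) with its foot at (180,232). Both feet point away from the robot (+x). Possible look-alikes are the pink tile (250,284), the red tile (182,294), and the standing tiles at (310,212) and (370,193). The side view shows blue at (283,242) and ochre at (249,281), each with its foot upright. I choose (250,237) and (180,246) by colour.

```bash
cat > h.py <<'E'
import numpy as np, cv2
from scipy.spatial.transform import Rotation as R
from workcell import *
HSV={"blue":((105,120,60),(125,255,255)),"ochre":((20,130,90),(32,255,255))}
def ray(n,uv):
    c=camera_info(n); d=np.array([(uv[0]-c["cx"])/c["fx"],(uv[1]-c["cy"])/c["fy"],1.])
    return np.array(c["xyz"]),R.from_quat(c["rotation"]).apply(d)
def onz(n,uv,z):
    o,d=ray(n,uv); return o+d*(z-o[2])/d[2]
def wray(obs,uv):
    c=camera_info("wrist"); p=np.array([uv[0]-c["cx"],uv[1]-c["cy"]])/c["fx"]; r=np.linalg.norm(p)
    d=np.append(p/r*np.sin(r),np.cos(r)); T=c["T_tool_cam"]; q=R.from_quat(obs["tcp_rot"])
    return obs["ee_pos"]+q.apply(T[:3,3]),q.apply(T[:3,:3]@d)
def wonz(obs,uv,z):
    o,d=wray(obs,uv); return o+d*(z-o[2])/d[2]
def meet(a,b):
    (o1,d1),(o2,d2)=a,b; d1=d1/np.linalg.norm(d1); d2=d2/np.linalg.norm(d2)
    t=np.linalg.lstsq(np.c_[d1,-d2],o2-o1,rcond=None)[0]; p,q=o1+t[0]*d1,o2+t[1]*d2
    return (p+q)/2,np.linalg.norm(p-q)
def blobs(im,col,win=None):
    m=cv2.inRange(cv2.cvtColor(im,cv2.COLOR_BGR2HSV),*map(np.array,HSV[col]))
    if win is not None:
        k=np.zeros_like(m); x0,y0,x1,y1=win; k[y0:y1,x0:x1]=1; m*=k
    cs=cv2.findContours(m,cv2.RETR_EXTERNAL,cv2.CHAIN_APPROX_NONE)[0]
    return sorted(cs,key=cv2.contourArea)[::-1]
def cen(c):
    m=cv2.moments(c); return np.array([m["m10"],m["m01"]])/m["m00"]
E
python3 - <<'E'
from h import *
t,s=cv2.imread("pics/top0.png"),cv2.imread("pics/side0.png")
W={"blue":((225,210,275,260),(262,225,302,258)),"ochre":((155,220,205,270),(225,262,272,292))}
for c in W:
    bt=blobs(t,c,W[c][0])[0]; bs=blobs(s,c,W[c][1])[0]
    p,g=meet(ray("top",cen(bt)),ray("side",cen(bs)))
    print(c,cen(bt),cen(bs),"glaze centre",p.round(4),"gap",round(g,4),"on z9.5",onz("top",cen(bt),.0095).round(4))
    P=np.array([onz("top",q[0],.0095)[:2] for q in bt]).astype(np.float32)
    r=cv2.minAreaRect(P*1000); print(r)
a=cv2.resize(t[210:310,150:290],None,fx=5,fy=5,interpolation=cv2.INTER_CUBIC); cv2.imwrite("pics/crop1.png",a)
E
```

```text
blue [251.33333333 228.72222222] [281.54365079 241.43650794] glaze centre [ 0.4853  0.0718 -0.0027] gap 0.0173 on z9.5 [0.4919 0.0755 0.0095]
((491.21319580078125, 77.82418060302734), (31.019895553588867, 5.640999794006348), 88.32003784179688)
ochre [178.87783595 246.84874927] [242.         277.66666667] glaze centre [0.4538 0.2848 0.0139] gap 0.0172 on z9.5 [0.4468 0.2808 0.0095]
((445.8803405761719, 280.349853515625), (54.68031311035156, 50.45691680908203), 77.12765502929688)
```

View pics/crop1.png

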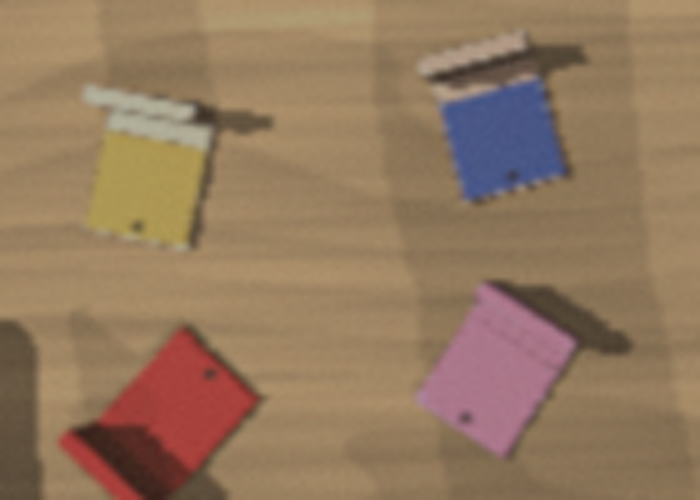

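The crop confirms the choice: blue glaze at top pixel (251,237) with its bare foot at (245,221), ochre at (180,246) with its foot at (179,231). Pink (250,284) and red (182,294) are different in colour. The blue mask and the side ochre mask are incomplete, so I'll fix those.

```bash
python3 - <<'E'
from h import *
t,s=cv2.imread("pics/top0.png"),cv2.imread("pics/side0.png")
for n,im,pts in(("t",t,[(250,237),(253,242),(180,246),(175,250)]),("s",s,[(283,242),(249,281),(255,281),(244,281)])):
    h=cv2.cvtColor(im,cv2.COLOR_BGR2HSV)
    for u,v in pts: print(n,u,v,h[v-1:v+2,u-1:u+2].reshape(-1,3).mean(0).round())
a=np.hstack([cv2.resize(s[222:302,215:305],None,fx=6,fy=6,interpolation=cv2.INTER_CUBIC)])
cv2.imwrite("pics/crop2.png",a)
E
```

```text
t 250 237 [114. 116. 133.]
t 253 242 [113. 115. 133.]
t 180 246 [ 23. 131. 173.]
t 175 250 [ 23. 131. 173.]
s 283 242 [115. 149. 107.]
s 249 281 [ 19. 241. 161.]
s 255 281 [ 19. 235. 159.]
s 244 281 [ 19. 241. 161.]
```

View pics/crop2.png

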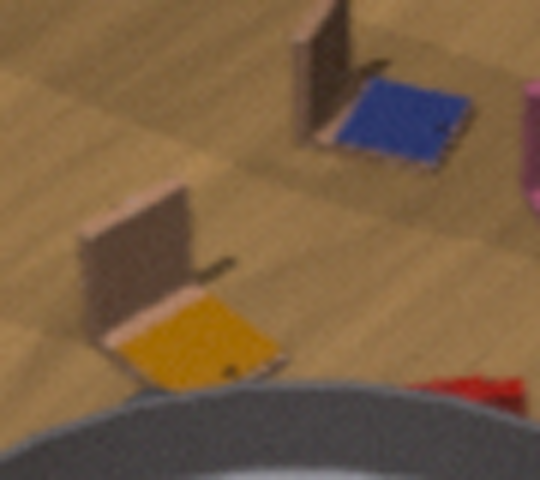

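The side crop shows both upright feet. The ochre toe edge runs from (229,261) to (246,253). All of the blue glaze is visible, and the ochre glaze is only clipped a little by the pan's rim.

```bash
sed -i 's/^HSV=.*/HSV={"blue":((105,75,40),(125,255,255)),"ochre":((15,105,90),(32,255,255))}/' h.py
python3 - <<'E'
from h import *
t,s=cv2.imread("pics/top0.png"),cv2.imread("pics/side0.png")
def big(im,col,win,k=4):
    x0,y0,x1,y1=win; b=cv2.resize(im[y0:y1,x0:x1],None,fx=k,fy=k,interpolation=cv2.INTER_CUBIC)
    c=blobs(b,col)[0]; return (c.reshape(-1,2)+.5)/k-.5+[x0,y0]
W={"blue":((225,226,275,260),(262,225,302,258)),"ochre":((160,236,200,270),(225,262,272,289))}
HSV["ochre"]=((18,110,120),(30,255,255))
toe={"blue":(244.8,221.2),"ochre":(178,230.7)}
for c in W:
    if c=="ochre": bt=big(t,c,W[c][0]); HSV["ochre"]=((15,215,90),(24,255,255)); bs=big(s,c,W[c][1])
    else: bt,bs=big(t,c,W[c][0]),big(s,c,W[c][1])
    ct,cs=cen(bt.astype(np.float32)[:,None]),cen(bs.astype(np.float32)[:,None])
    p,g=meet(ray("top",ct),ray("side",cs)); print(c,ct,cs,"glaze centre",p.round(4),"gap",round(g,4),"z9.5",onz("top",ct,.0095).round(4),onz("side",cs,.0095).round(4))
    for n,b in(("top",bt),("side",bs)):
        P=np.array([onz(n,q,.0095)[:2] for q in b]).astype(np.float32)
        (cx,cy),wh,an=cv2.minAreaRect(P*1000); print(n,round(cx,1),round(cy,1),np.round(wh,1),round(an,1))
    q=onz("top",toe[c],.07); print(" toe",q.round(4),"heading deg from glaze to toe",np.degrees(np.arctan2(*(q-onz("top",ct,.0095))[1::-1])).round(1),"dist",np.linalg.norm((q-onz("top",ct,.0095))[:2]).round(4))
print("ochre toe 2-view",meet(ray("top",toe["ochre"]),ray("side",(237.2,256.5))))
E
```

```text
blue [250.08117945 237.40001786] [281.62280385 241.5578219 ] glaze centre [0.4681 0.08   0.008 ] gap 0.0011 z9.5 [0.4676 0.0796 0.0095] [0.4675 0.0818 0.0095]
top 467.8 79.5 [54.2 56.7] 13.9
side 468.0 81.2 [54.2 56.8] 13.9
 toe [0.5088 0.0885 0.07  ] heading deg from glaze to toe 12.2 dist 0.0422
ochre [178.63994331 247.21870934] [247.79081298 279.191798  ] glaze centre [0.4462 0.2814 0.0108] gap 0.0009 z9.5 [0.4458 0.2815 0.0095] [0.4475 0.2805 0.0095]
top 445.6 281.5 [60.7 55.4] 77.2
side 446.7 282.1 [54.5 51.4] 76.8
 toe [0.4885 0.2694 0.07  ] heading deg from glaze to toe -15.8 dist 0.0444
ochre toe 2-view (array([0.48922063, 0.27057167, 0.06616518]), np.float64(0.0011029389968470892))
```

Measured against the given sizes:
- **Blue:** glaze centre (0.468, 0.080), height about 8 mm against 9.5 expected. Push heading +14°, glaze-to-toe distance 42 mm against 45.
- **Ochre:** glaze centre (0.446, 0.2815), height about 11 mm. Heading −13°, glaze-to-toe distance 44 mm against 45.

Both are consistent. The tool's present yaw already puts −y along the +14° push direction. I'll shut the gripper and go above blue.

Request:
drive_tool(deltas=[[[0,0,0,0.107,0.166,0,0],[0,0,0,0.107,0.166,0,0],[0,0,0,0.107,0.166,0,0],[0,0,0,0.107,0.166,0,0],[0,0,0,0.107,0.166,0,0],[0,0,0,0.107,0.166,0,0],[0,0,0,0.107,0.166,0,0],[0,0,0,0.107,0.166,0,0]]])

```text
clock: 1.1
ee_pos: [0.3605, -0.2484, 0.239]
tcp_rot: [0.788, -0.615, -0.0, -0.0]
force: [1.6, 0.0, -0.2]
grip_width: -0.001
```

Request:
drive_tool(deltas=[[[0,0,0,0.023,0.178,0,0],[0,0,0,0.023,0.178,0,0],[0,0,0,0.023,0.178,0,0],[0,0,0,0.023,0.178,0,0],[0,0,0,0.023,0.178,0,0],[0,0,0,0.023,0.178,0,0],[0,0,0,0.023,0.178,0,0],[0,0,0,0,0,0,0]]])

```text
clock: 2.1
ee_pos: [0.3999, 0.0641, 0.2389]
tcp_rot: [0.79, -0.613, -0.001, -0.0]
force: [-0.3, -0.6, -1.0]
grip_width: -0.005
```

```bash
cat > look.py <<'E'
from h import *; import sys
o=get_obs(); im=get_image("wrist"); cv2.imwrite(f"pics/{sys.argv[1]}.png",im)
import pickle; pickle.dump(o,open(f"pics/{sys.argv[1]}.pkl","wb"))
print(o["clock"],o["ee_pos"].round(4),R.from_quat(o["tcp_rot"]).as_matrix().round(3).tolist(),o["force"],o["grip_width"],o["joint_pos"])
E
python3 look.py w1
```

```text
2.1 [0.3999 0.0641 0.2389] [[0.248, -0.969, -0.001], [-0.969, -0.248, 0.001], [-0.001, 0.001, -1.0]] [-0.25043743 -0.63935934 -0.95424272] -0.0047474344068604785 [ 3.15468317e-02 -4.23515088e-01  1.98941759e+00  7.05324015e-04
  1.57649527e+00  1.35195248e+00]
```

View pics/w1.png

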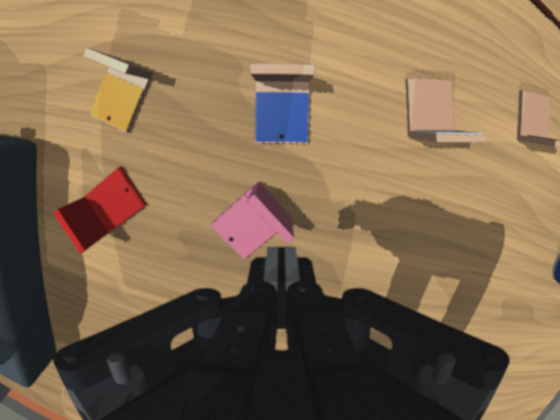

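The wrist view shows the blue glaze spanning (256–310, 92–143), the toe's end from (251,66) to (313,76), and the shut fingertips at about (282,248). Blue is lined up squarely. I'll check the blue and ochre positions and the tip's reach from this view.

```bash
python3 - <<'E'
from h import *; import pickle
o=pickle.load(open("pics/w1.pkl","rb")); im=cv2.imread("pics/w1.png")
HSV["ochre"]=((18,140,120),(30,255,255))
q=R.from_quat(o["tcp_rot"])
top={"blue":(250.08,237.4),"ochre":(178.64,247.2)}
toes={"blue":[(251,71),(313,71)],"ochre":[(86,52),(128,70)]}
for c,w in(("blue",(240,60,330,160)),("ochre",(85,60,160,140))):
    b=blobs(im,c,w)[0]; ct=cen(b); P=np.array([wonz(o,x[0],.0095)[:2] for x in b],np.float32)*1000
    print(c,ct,wonz(o,ct,.0095).round(4),meet(wray(o,ct),ray("top",top[c])),cv2.minAreaRect(P))
    T=[wonz(o,u,.07).round(4) for u in toes[c]]; print(" toe ends",T,np.mean(T,0),np.degrees(np.arctan2(T[1][1]-T[0][1],T[1][0]-T[0][0])))
print("blue toe 2-view",meet(wray(o,(282,71)),ray("top",(244.8,221.2))))
for v in(246,250,290):
    a,d=wray(o,(282,v)); a=q.inv().apply(a-o["ee_pos"]); d=q.inv().apply(d); k=(-.011-a[1])/d[1]; print(v,"tool z at y=-11mm",(a+k*d).round(4))
E
```

```text
blue [281.66087676 116.73256135] [0.469  0.0808 0.0095] (array([ 0.46884571,  0.08093704, -0.0117887 ]), np.float64(0.0006022206188848047)) ((468.9273986816406, 80.53700256347656), (54.086936950683594, 57.32522201538086), 14.10802936553955)
 toe ends [array([0.5035, 0.1187, 0.07  ]), array([0.5177, 0.0638, 0.07  ])] [0.5106  0.09125 0.07   ] -75.49814667453128
ochre [115.94964664 101.4497448 ] [0.4469 0.2802 0.0095] (array([0.44635233, 0.28255168, 0.00504322]), np.float64(0.0007087241942505373)) ((446.9234924316406, 281.3619689941406), (58.374874114990234, 53.78651428222656), 77.08887481689453)
 toe ends [array([0.4968, 0.2979, 0.07  ]), array([0.4834, 0.2407, 0.07  ])] [0.4901 0.2693 0.07  ] -103.18467609318898
blue toe 2-view (array([0.51029277, 0.09022475, 0.06314178]), np.float64(0.0029344032457888683))
246 tool z at y=-11mm [ 0.0008 -0.011   0.0067]
250 tool z at y=-11mm [ 0.0008 -0.011   0.0019]
290 tool z at y=-11mm [ 0.0007 -0.011  -0.0341]
```

The views agree to about 2 mm, and blue's heading is 14.1°. The shut tip is about 7–8 mm ahead of the TCP, as stated. I'll move behind the blue foot, 15 mm clear of it, and descend.

Request:
drive_tool(deltas=[[[0,0,0,0.108,0.026,0,0],[0,0,0,0.108,0.026,0,0],[0,0,0,0.108,0.026,0,0],[0,0,0,0,0,-0.12,0],[0,0,0,0,0,-0.12,0],[0,0,0,0,0,-0.12,0],[0,0,0,0,0,-0.12,0],[0,0,0,0,0,-0.12,0]]])

```text
clock: 3.15
ee_pos: [0.4811, 0.0794, 0.0882]
tcp_rot: [0.788, -0.616, 0.0, 0.0]
force: [-0.3, 0.9, -0.3]
grip_width: -0.002
```

Request:
drive_tool(deltas=[[[0,0,0,0,0,-0.052,0],[0,0,0,0,0,-0.052,0],[0,0,0,0,0,0,0],[0,0,0,0,0,0,0],[0,0,0,0,0,0,0],[0,0,0,0,0,0,0],[0,0,0,0,0,0,0],[0,0,0,0,0,0,0]]])

```text
clock: 4.15
ee_pos: [0.4813, 0.0811, 0.0634]
tcp_rot: [0.788, -0.615, 0.0, -0.0]
force: [0.1, 0.1, -0.5]
grip_width: -0.001
```

```bash
python3 look.py w2; python3 - <<'E'
import cv2; im=cv2.imread("pics/w2.png"); cv2.imwrite("pics/w2c.png",im[60:360,130:450])
E
```

```text
4.15 [0.4813 0.0811 0.0634] [[0.243, -0.97, 0.0], [-0.97, -0.243, -0.0], [0.0, -0.0, -1.0]] [ 0.12301251  0.14171639 -0.50161358] -0.0013676689696404446 [ 6.17923919e-02 -8.85351611e-03  1.96894914e+00 -6.14014366e-06
  1.18142837e+00  1.38668820e+00]
```

View pics/w2c.png

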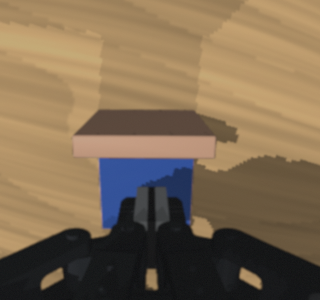

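The crop shows the finger behind the blue foot and well above the glaze. It sits about 3 mm to the −y side of the foot's middle, so I'll add that and push slowly.

Request:
drive_tool(deltas=[[[0,0,0,0.0087,0.0038,0,0],[0,0,0,0.0087,0.0038,0,0],[0,0,0,0.0087,0.0038,0,0],[0,0,0,0.0087,0.0038,0,0],[0,0,0,0.0087,0.0038,0,0],[0,0,0,0.0087,0.0038,0,0],[0,0,0,0.0087,0.0038,0,0],[0,0,0,0.0087,0.0038,0,0]]])

```text
clock: 5.2
ee_pos: [0.4987, 0.0886, 0.0633]
tcp_rot: [0.788, -0.615, -0.0, 0.0]
force: [-0.6, 0.5, -0.4]
grip_width: 0.005
```

Request:
drive_tool(deltas=[[[0,0,0,0.0097,0.0024,0,0],[0,0,0,0.0097,0.0024,0,0],[0,0,0,0.0097,0.0024,0,0],[0,0,0,0.0097,0.0024,0,0],[0,0,0,0.0097,0.0024,-0.001,0],[0,0,0,0.0097,0.0024,-0.001,0],[0,0,0,0.0097,0.0024,-0.001,0],[0,0,0,0.0097,0.0024,-0.001,0]]])

```text
clock: 6.2
ee_pos: [0.5181, 0.0935, 0.0622]
tcp_rot: [0.788, -0.615, -0.0, 0.0]
force: [-0.3, 0.2, 0.1]
grip_width: -0.001
```

```bash
python3 look.py w3; python3 - <<'E'
from h import *
w=cv2.imread("pics/w3.png")[60:360,130:450]; s=cv2.resize(get_image("side")[205:280,240:320],(320,300),interpolation=cv2.INTER_CUBIC)
cv2.imwrite("pics/w3c.png",np.hstack([w,s]))
E
```

```text
6.2 [0.5181 0.0935 0.0622] [[0.243, -0.97, -0.0], [-0.97, -0.243, -0.0], [-0.0, 0.0, -1.0]] [-0.28241088  0.20183962  0.13659864] -0.0010515623674432777 [8.10605001e-02 9.55052773e-02 1.86359962e+00 2.40516967e-06
 1.18269697e+00 1.40607438e+00]
```

View pics/w3c.png

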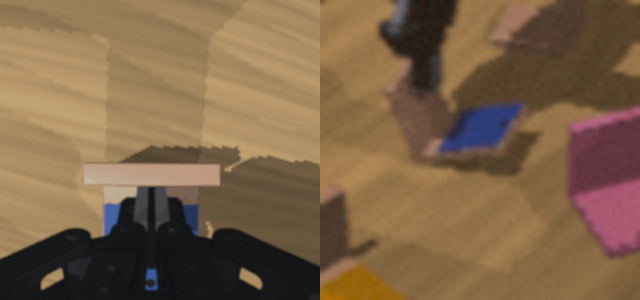

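The tile is pivoting on its heel, leaning about 24°, and the finger is clear of the glaze. I'll carry on, lowering slightly as the toe comes down.

Request:
drive_tool(deltas=[[[0,0,0,0.0097,0.0024,-0.002,0],[0,0,0,0.0097,0.0024,-0.002,0],[0,0,0,0.0097,0.0024,-0.002,0],[0,0,0,0.0097,0.0024,-0.003,0],[0,0,0,0.0097,0.0024,-0.003,0],[0,0,0,0.0097,0.0024,-0.003,0],[0,0,0,0.0097,0.0024,-0.003,0],[0,0,0,0.0097,0.0024,-0.003,0]]])

```text
clock: 7.3
ee_pos: [0.5376, 0.0983, 0.057]
tcp_rot: [0.788, -0.615, 0.0, 0.0]
force: [-0.4, 0.4, 0.6]
grip_width: 0.002
```

Request:
drive_tool(deltas=[[[0,0,0,0.006,0.0015,-0.001,0],[0,0,0,0.006,0.0015,-0.001,0],[0,0,0,0.006,0.0015,-0.001,0],[0,0,0,0.006,0.0015,-0.001,0],[0,0,0,0.006,0.0015,0,0],[0,0,0,0.006,0.0015,0,0],[0,0,0,0.006,0.0015,0,0],[0,0,0,0.006,0.0015,0,0]]])

```text
clock: 8.3
ee_pos: [0.5496, 0.1013, 0.0561]
tcp_rot: [0.788, -0.615, 0.0, -0.0]
force: [-0.1, -0.3, -0.4]
grip_width: 0.002
```

```bash
python3 look.py w4; python3 - <<'E'
from h import *
w=cv2.imread("pics/w4.png")[60:360,130:450]; s=cv2.resize(get_image("side")[205:280,240:320],(320,300),interpolation=cv2.INTER_CUBIC)
cv2.imwrite("pics/w4c.png",np.hstack([w,s]))
E
```

```text
8.3 [0.5496 0.1013 0.0561] [[0.243, -0.97, 0.0], [-0.97, -0.243, 0.0], [-0.0, -0.0, -1.0]] [-0.07079034 -0.33108055 -0.35707152] 0.001939666683185621 [9.04496360e-02 1.86288936e-01 1.77566627e+00 1.52500004e-05
 1.17958615e+00 1.41543274e+00]
```

View pics/w4c.png

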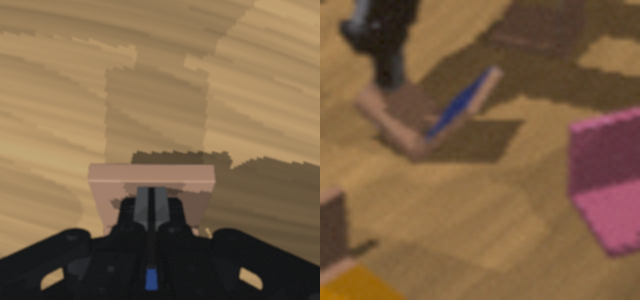

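Blue is at about 45° and still in contact. I'll ease it a little further, and from here use the blue pixel count in the side view as the test, since the glaze disappears from that view once the tile stands.

Request:
drive_tool(deltas=[[[0,0,0,0.0048,0.0012,-0.002,0],[0,0,0,0.0048,0.0012,-0.002,0],[0,0,0,0.0048,0.0012,-0.002,0],[0,0,0,0.0048,0.0012,-0.002,0],[0,0,0,0.0048,0.0012,0,0],[0,0,0,0,0,0,0],[0,0,0,0,0,0,0],[0,0,0,0,0,0,0]]])

```text
clock: 9.4
ee_pos: [0.5555, 0.1027, 0.0541]
tcp_rot: [0.788, -0.615, 0.0, -0.0]
force: [0.8, 0.4, 0.9]
grip_width: -0.0
```

```bash
cat > cnt.py <<'E'
from h import *; import sys
HSV["ochre"]=((15,200,80),(24,255,255))
w={"blue":(262,215,302,258),"ochre":(220,245,275,289)}[sys.argv[1]]
im=get_image("side"); b=blobs(im,sys.argv[1],w); print("side area",cv2.contourArea(b[0]) if b else 0, cen(b[0]) if b and cv2.contourArea(b[0])>0 else "")
E
python3 cnt.py blue; python3 look.py w5
```

```text
side area 0 
9.45 [0.5554 0.1027 0.054 ] [[0.243, -0.97, -0.0], [-0.97, -0.243, -0.0], [0.0, 0.0, -1.0]] [-0.35416069 -0.00456307 -0.10708378] -0.001260113614820149 [ 9.20924903e-02  2.04160619e-01  1.75933371e+00 -3.86832463e-06
  1.17810317e+00  1.41714059e+00]
```

The blue glaze is gone from the side view, so the tile has dropped onto its foot. I'll lift straight up, since the finger stands about 19 mm in front of the upright face.

Request:
drive_tool(deltas=[[[0,0,0,0,0,0.04,0],[0,0,0,0,0,0.08,0],[0,0,0,0,0,0.12,0],[0,0,0,0,0,0.12,0],[0,0,0,0,0,0.12,0],[0,0,0,0,0,0.12,0],[0,0,0,0,0,0.12,0],[0,0,0,0,0,0,0]]])

```text
clock: 10.5
ee_pos: [0.5575, 0.103, 0.2393]
tcp_rot: [0.788, -0.615, 0.003, -0.003]
force: [1.7, 0.3, 0.7]
grip_width: -0.0
```

```bash
python3 look.py w6; python3 - <<'E'
from h import *
w=cv2.imread("pics/w6.png")[60:360,130:450]; s=cv2.resize(get_image("side")[205:280,240:320],(320,300),interpolation=cv2.INTER_CUBIC)
t=get_image("top"); cv2.imwrite("pics/top6.png",t)
cv2.imwrite("pics/w6c.png",np.hstack([w,s]))
E
```

```text
10.5 [0.5575 0.103  0.2393] [[0.243, -0.97, 0.008], [-0.97, -0.243, 0.001], [0.001, -0.008, -1.0]] [1.66870966 0.33912932 0.71159486] -0.00015683449043699295 [ 9.21722152e-02  3.38288392e-02  1.59008911e+00 -3.03293241e-06
  1.50977570e+00  1.41707457e+00]
```

View pics/w6c.png

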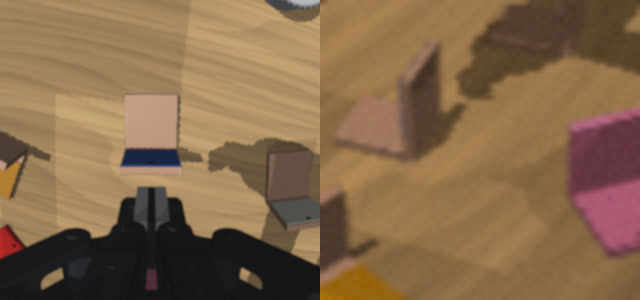

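Blue is upright on its foot: the wrist view shows the bare foot's top at (255–308, 155–208) and the blue face edge-on. Next I'll go to ochre, turning −27° so the finger squares up with its −13° heading.

Request:
drive_tool(deltas=[[[0,0,-0.0502,-0.065,0.117,0,0],[0,0,-0.0502,-0.065,0.117,0,0],[0,0,-0.0502,-0.065,0.117,0,0],[0,0,-0.0502,-0.065,0.117,0,0],[0,0,-0.0502,-0.065,0.117,0,0],[0,0,-0.0502,-0.065,0.117,0,0],[0,0,0,0,0,0,0],[0,0,0,0,0,0,0]]])

```text
clock: 11.65
ee_pos: [0.4577, 0.2777, 0.2331]
tcp_rot: [-0.623, 0.782, -0.0, -0.001]
force: [-0.0, 0.7, 0.6]
grip_width: 0.0
```

```bash
python3 - <<'E'
from h import *; import pickle
o=pickle.load(open("pics/w6.pkl","rb"))
a=[wonz(o,p,.010).round(4) for p in((255,155),(308,155))]; print("blue toe end",a,np.mean(a,0),"expected about (.585,.110)")
E
python3 look.py w7
```

```text
blue toe end [array([0.58  , 0.1382, 0.01  ]), array([0.5945, 0.0806, 0.01  ])] [0.58725 0.1094  0.01   ] expected about (.585,.110)
11.65 [0.4577 0.2777 0.2331] [[-0.224, -0.975, -0.001], [-0.975, 0.224, -0.001], [0.001, 0.001, -1.0]] [-0.0402229   0.71785667  0.59195018] 0.00035403252554723236 [ 4.49925183e-01 -4.01769561e-02  1.67523969e+00 -4.42523468e-04
  1.50818386e+00  2.24672514e+00]
```

Blue's toe end lies within 2–3 mm of where a pure pivot would put it. The tool heading is now −13°, so I'll descend behind the ochre foot.

Request:
drive_tool(deltas=[[[0,0,0,0,0,-0.12,0],[0,0,0,0,0,-0.12,0],[0,0,0,0,0,-0.12,0],[0,0,0,0,0,-0.12,0],[0,0,0,0,0,-0.12,0],[0,0,0,0,0,-0.08,0],[0,0,0,0,0,0,0],[0,0,0,0,0,0,0]]])

```text
clock: 12.7
ee_pos: [0.4588, 0.2779, 0.0649]
tcp_rot: [-0.622, 0.783, -0.0, 0.0]
force: [0.6, -0.2, 0.1]
grip_width: 0.001
```

```bash
python3 look.py w8; python3 - <<'E'
import cv2; im=cv2.imread("pics/w8.png"); cv2.imwrite("pics/w8c.png",im[60:360,130:450])
E
```

```text
12.7 [0.4588 0.2779 0.0649] [[-0.226, -0.974, 0.001], [-0.974, 0.226, 0.0], [-0.001, -0.001, -1.0]] [ 0.62707575 -0.1897397   0.06232365] 0.0007177588158867634 [ 4.49131733e-01  1.16299128e-01  1.83556982e+00 -9.23563793e-05
  1.18876999e+00  2.24792969e+00]
```

View pics/w8c.png

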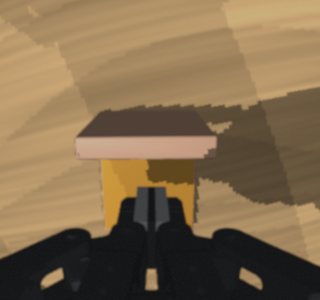

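The crop shows the finger behind the ochre foot, about 2 mm to −y of its middle. I'll use the same slow pushing sequence with that corrected.

Request:
drive_tool(deltas=[[[0,0,0,0.0087,-0.001,-0.0008,0],[0,0,0,0.0087,-0.001,-0.0008,0],[0,0,0,0.0087,-0.001,-0.0008,0],[0,0,0,0.0087,-0.001,-0.0008,0],[0,0,0,0.0087,-0.001,-0.0008,0],[0,0,0,0.0087,-0.001,-0.0008,0],[0,0,0,0.0087,-0.001,-0.0008,0],[0,0,0,0.0087,-0.001,-0.0008,0]]])

```text
clock: 13.75
ee_pos: [0.4755, 0.2762, 0.0624]
tcp_rot: [-0.622, 0.783, 0.0, -0.0]
force: [-0.5, -0.2, 0.0]
grip_width: -0.001
```

Request:
drive_tool(deltas=[[[0,0,0,0.0097,-0.0022,0,0],[0,0,0,0.0097,-0.0022,0,0],[0,0,0,0.0097,-0.0022,0,0],[0,0,0,0.0097,-0.0022,0,0],[0,0,0,0.0097,-0.0022,-0.001,0],[0,0,0,0.0097,-0.0022,-0.001,0],[0,0,0,0.0097,-0.0022,-0.001,0],[0,0,0,0.0097,-0.0022,-0.001,0]]])

```text
clock: 14.75
ee_pos: [0.4949, 0.2718, 0.0613]
tcp_rot: [-0.622, 0.783, 0.0, -0.0]
force: [-0.5, 0.4, -0.4]
grip_width: 0.002
```

```bash
python3 cnt.py ochre; python3 look.py w9
```

```text
side area 115.5 [246.04040404 274.17748918]
14.8 [0.4951 0.2717 0.0614] [[-0.225, -0.974, 0.0], [-0.974, 0.225, -0.0], [0.0, -0.0, -1.0]] [-0.48832259  0.39334337  0.50062679] -0.0016454765028712987 [ 4.11137173e-01  1.93968114e-01  1.75606844e+00 -1.20557216e-04
  1.19145897e+00  2.20938862e+00]
```

The ochre glaze in the side view is shrinking and rising, so the tile is pivoting. I'll continue.

Request:
drive_tool(deltas=[[[0,0,0,0.0097,-0.0022,-0.002,0],[0,0,0,0.0097,-0.0022,-0.002,0],[0,0,0,0.0097,-0.0022,-0.002,0],[0,0,0,0.0097,-0.0022,-0.003,0],[0,0,0,0.0097,-0.0022,-0.003,0],[0,0,0,0.0097,-0.0022,-0.003,0],[0,0,0,0.0097,-0.0022,-0.003,0],[0,0,0,0.0097,-0.0022,-0.003,0]]])

```text
clock: 15.85
ee_pos: [0.5144, 0.2674, 0.0561]
tcp_rot: [-0.622, 0.783, -0.0, 0.0]
force: [-0.1, -0.2, 0.2]
grip_width: 0.001
```

Request:
drive_tool(deltas=[[[0,0,0,0.006,-0.0014,0,0],[0,0,0,0.006,-0.0014,0,0],[0,0,0,0.006,-0.0014,0,0],[0,0,0,0.006,-0.0014,0,0],[0,0,0,0.006,-0.0014,0,0],[0,0,0,0.006,-0.0014,0,0],[0,0,0,0.006,-0.0014,0,0],[0,0,0,0.006,-0.0014,0,0]]])

```text
clock: 16.85
ee_pos: [0.5263, 0.2646, 0.0562]
tcp_rot: [-0.622, 0.783, 0.0, -0.0]
force: [-0.6, 0.1, 1.0]
grip_width: -0.001
```

Request:
drive_tool(deltas=[[[0,0,0,0.0048,-0.0011,-0.002,0],[0,0,0,0.0048,-0.0011,-0.002,0],[0,0,0,0.0048,-0.0011,-0.002,0],[0,0,0,0.0048,-0.0011,0,0],[0,0,0,0.0048,-0.0011,0,0],[0,0,0,0,0,0,0],[0,0,0,0,0,0,0],[0,0,0,0,0,0,0]]])

```text
clock: 17.85
ee_pos: [0.5322, 0.2633, 0.0547]
tcp_rot: [-0.622, 0.783, -0.0, 0.0]
force: [0.1, -1.5, 0.1]
grip_width: -0.001
```

```bash
python3 cnt.py ochre; python3 look.py w10
```

```text
side area 0 
17.9 [0.5321 0.2633 0.0547] [[-0.225, -0.974, -0.0], [-0.974, 0.225, 0.0], [-0.0, 0.0, -1.0]] [-0.11664272  0.22938804  0.30009975] -0.0035131985799073985 [3.73115293e-01 2.74608037e-01 1.67495311e+00 1.91154158e-05
 1.19202942e+00 2.17122700e+00]
```

The glaze has vanished from the side view. I'll confirm that the tile has actually dropped before lifting.

```bash
python3 - <<'E'
from h import *
w=cv2.imread("pics/w10.png")[60:360,130:450]; s=cv2.resize(get_image("side")[215:300,205:295],(320,300),interpolation=cv2.INTER_CUBIC)
cv2.imwrite("pics/w10c.png",np.hstack([w,s]))
E
```

```text
(no output)
```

View pics/w10c.png

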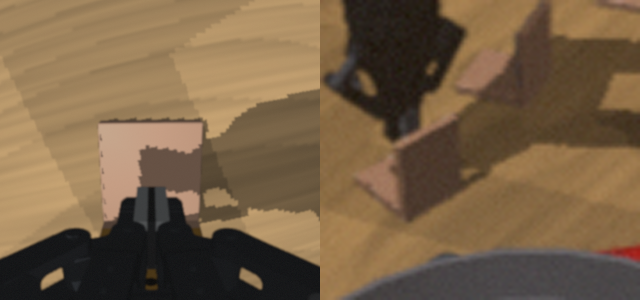

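Ochre now stands on its foot, with the finger above the foot and clear of the face. I'll lift straight up and then move aside for a final check.

Request:
drive_tool(deltas=[[[0,0,0,0,0,0.04,0],[0,0,0,0,0,0.08,0],[0,0,0,0,0,0.12,0],[0,0,0,0,0,0.12,0],[0,0,0,0,0,0.12,0],[0,0,0,0,0,0.12,0],[0,0,0,0,0,0.12,0],[0,0,0,0,0,0,0]]])

```text
clock: 19.0
ee_pos: [0.5341, 0.264, 0.2401]
tcp_rot: [-0.622, 0.783, -0.001, 0.004]
force: [-0.1, 0.4, 1.2]
grip_width: -0.002
```

Request:
drive_tool(deltas=[[[0,0,0,-0.03,-0.14,0.02,0],[0,0,0,-0.03,-0.14,0.02,0],[0,0,0,-0.03,-0.14,0.02,0],[0,0,0,-0.03,-0.14,0.02,0],[0,0,0,-0.03,-0.14,0.02,0],[0,0,0,-0.03,-0.14,0,0],[0,0,0,0,0,0,0],[0,0,0,0,0,0,0]]])

```text
clock: 20.0
ee_pos: [0.4871, 0.0536, 0.2596]
tcp_rot: [-0.622, 0.783, 0.0, 0.0]
force: [-0.1, 0.1, 0.2]
grip_width: -0.003
```

Request:
drive_tool(deltas=[[[0,0,0,0,-0.14,0,0],[0,0,0,0,-0.14,0,0],[0,0,0,0,-0.14,0,0],[0,0,0,0,-0.14,0,0],[0,0,0,0,-0.14,0,0],[0,0,0,0,-0.14,0,0],[0,0,0,0,0,0,0],[0,0,0,0,0,0,0]]])

```text
clock: 21.0
ee_pos: [0.4874, -0.1556, 0.2594]
tcp_rot: [-0.623, 0.783, 0.0, 0.0]
force: [0.4, -0.2, 0.1]
grip_width: 0.0
```

```bash
python3 - <<'E'
from h import *
t0=cv2.imread("pics/top0.png"); t=get_image("top"); cv2.imwrite("pics/top9.png",t); s=get_image("side"); cv2.imwrite("pics/side9.png",s)
print(get_obs()["clock"],get_obs()["ee_pos"])
d=cv2.absdiff(t,t0).max(2); 
for n,(x,y) in {"pink":(250,284),"red":(182,294),"callipers":(205,137),"tin":(279,131),"tool":(350,132),"vase":(102,182),"jar":(449,261),"white":(310,212),"green":(370,193)}.items():
    print(n,d[y-14:y+15,x-14:x+15].mean().round(1),d[y-14:y+15,x-14:x+15].max())
a=cv2.resize(t[150:320,90:410],(640,340),interpolation=cv2.INTER_CUBIC); b=cv2.resize(s[160:310,200:340],(280,300),interpolation=cv2.INTER_CUBIC)
c=np.zeros((600,640,3),np.uint8); c[:300,:560]=cv2.resize(t[165:315,130:410],(560,300),interpolation=cv2.INTER_CUBIC); c[300:,:280]=b; cv2.imwrite("pics/final.png",c)
E
```

```text
21.1 [ 0.4874624  -0.15539486  0.25959534]
pink 5.3 21
red 4.3 14
callipers 6.2 16
tin 10.0 28
tool 11.8 26
vase 3.3 9
jar 10.5 57
white 9.6 105
green 35.0 93
```

View pics/final.png

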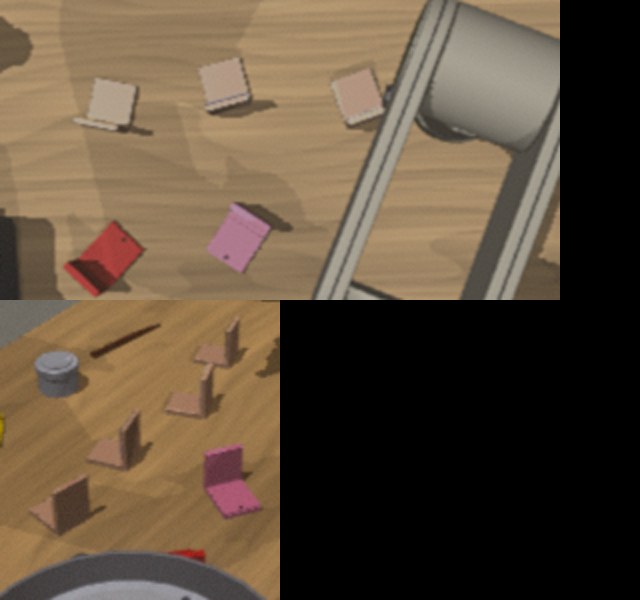

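The final view shows all four tiles standing, with blue and ochre where they had lain. Nothing looks moved. The pixel changes at the green and white tiles come from the arm overhead and its shadow, and both tiles stand at their old places in the side view.

```bash
python3 -c "
from workcell import *
print(get_obs()['clock'],sign_off())"
```

```text
the job is handed in; nothing more can be done
21.1 None
```

I tipped the blue tile and then the ochre one up onto their feet with the shut fingertips, and handed the job in at 21.1 s of the 51 s allowed. I pushed only the bare clay of each foot, about 47–55 mm above the bench, and slowed down for the last part of each push.

- **Tiles standing:** the last side and top pictures show all four tiles upright, with the arm well clear of them.
- **Slide:** blue's toe end came down about 2 mm from where a pure pivot on its heel would put it. I did not measure the same for ochre, but it looks in place.
- **Force:** wrist force readings stayed within about 2 N, which is no more than the sensor's noise, so they say little about the pushing force itself.
- **Bystanders:** pink, red, callipers, tin, modelling tool and vase showed only small picture changes. The jar, white and green tiles showed larger ones. For the two tiles that is the arm overhead and its shadow, and both still stand in their places in the side view. I put the jar's down to shadow too, but did not look at it closely.
- **Early fault:** my first colour masks were incomplete and gave glaze centres that disagreed by about 17 mm between the two cameras. I fixed them before moving, and the views then met to about 1 mm.
- **Height that disagreed:** one wrist/top height estimate for blue's glaze was off, at −12 mm against the 9.5 mm expected. I relied on the horizontal positions, which agreed to about 2 mm.

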